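# Roll down the edge band of a stool seat on a floating jig

## Task

Take the red hand roller from its holder, press its wheel on the front edge of the round stool seat at the blue mark (left) for a second, roll along the edge to the yellow splice mark in the middle, stay there for 4 seconds, then roll on to the red mark (right). From the blue mark on keep the press between 4.5 and 10.5 N (pointer in the green) without lifting off, never press far into the red, do not let the floating carriage run into its end stops, and leave the other things on the bench alone. Stay two seconds at the red mark until the carriage has settled, and finish there while still holding the roller upright and pressed on the edge.

Things in the scene. Friction and masses are not known exactly. Their poses are not given: they have to be found in the camera images.
- jig: Grey fixed base of the edge jig, 240 x 660 mm, two steel rails along its y axis. Origin on the bench surface below the home position of the seat's centre; x points away from the robot (press direction), y left along the rails, z up. It stands turned by up to 0.15 rad about z.
- carriage (a joint): Aluminium carriage on the jig's rails, m along the jig's y: 0 home, + left, end stops at +-0.160. Floats: centring spring 21 N/m, damping 3 N s/m, dry friction 0.08 N, with seat about 6 kg (+-25 %). Pressing on a flank of the round edge pushes it away from the roller's side; pressing at the middle is unstable: it slips out sideways unless the roller keeps following it and correcting.
- seat (a joint): The seat (1.8 kg) gives way on the carriage along the jig's +x, m, 0 = not pressed, range to 0.060. Press spring 250 N/m, damping 25 N s/m: press in N is 250 x this. 0.030 = 7.5 N is mid green; green is 0.018 to 0.042, far into the red is beyond 0.048. Black pointer behind the seat over a white, green, red scale on the carriage.
- seat_centre (a point): Centre of the round stool seat (radius 140, 30 thick, dark edge band), 75 mm above the bench; axes as the jig's, moves with carriage and seat, does not turn. Knob on top to 130 mm height. Marks on top at the front (-x) edge: blue 16 deg left, yellow middle, red 16 deg right. Wheel touching: its centre is 162 mm from here, at y = +45 mm for blue, 0 yellow, -45 red, good within 15 mm.
- roller (a point): Centre of the free-spinning rubber wheel of the hand roller (radius 22 mm, 44 mm tall, axis vertical), 22 mm above the tool's underside. Hold it at about the height of the seat's centre, 75 mm above the bench, when pressing.
- roller_tool: Hand roller, 260 g, 137 mm tall, origin at the centre of its underside, z up along it. Wheel 0 to 44 mm, collar to 52, red square handle 26 x 26 (sides along x, y) from 52 to 137. Starts upright in the holder, underside 8 mm above the bench; lift 30 mm or more to clear. Grip firmly (40 N or more) some 85 mm above the underside; press with the fingers closing along the press direction.
- holder: Wooden fixed holder, open box 70 x 70 mm, 30 mm high, walls 8 mm, origin at the centre of its underside; the hand roller stands in it.
- jar: Bystander: clear screw jar with red lid, 70 mm diameter, 90 mm high. Holder and jar may have swapped sides.
- mallet: Bystander: hammer lying on the left of the bench.
- bench_brush: Bystander: bench brush lying on the right.
Things that resemble listed ones, but are neither listed nor needed, are in the scene too. There is more than one size of the roller_tool; the job needs the larger.

How it is judged:
By the outcome, as a careful person would: the job done as asked, in the order asked, and still so for the second after the job is handed in, while the arm keeps its last pose, push and grip.
It also fails if it takes over 72 s, if anything falls off the work surface, if the arm or the gripper's body presses on something with over 40 N, if the wrist force passes 120 N, or if a joint passes its speed limit or range.

## Robot

A 7-joint arm with a two-finger parallel gripper is mounted at the origin on the work surface. World frame = base frame: x ahead of the robot, y to its left, z up, the work surface at z = 0. Lengths are in m, angles in rad, forces in N, time in s.
With the tool pointing down it reaches from about 0.35 to 0.9 m from the base axis. Payload 8.1 kg.
Tool frame: the origin (TCP) lies at the very end of the fingers, on their centre line; the grasp point (between the pads) lies 19 mm behind it; z points along the fingers, y is the line along which they close (so a half turn about z gives the same grasp; the last joint's range is limited). The gripper opens to 92 mm and grips with 3 to 60 N. Pads are 19 mm wide; open, the fingers measure 130 mm over their backs; the gripper's body (75 mm by 190 mm) begins 47 mm behind the grasp point.
Start: joints at [1.22, 0.434, 0.025, 1.573, -0.012, 1.134, -0.075], TCP at [0.153, -0.606, 0.2] pointing down, gripper open.
Joint ranges: [-2.62, 2.62], [-0.44, 2.09], [-1.27, 1.32], [0.08, 2.57], [-1.32, 4.46], [0.12, 2], [-2.74, 2.74]. Speed limits (rad/s): [2.22, 2.22, 3.01, 3.01, 3.14, 3.14, 3.14].

## Interface

Orientations are given as a rotation vector (axis times angle).
In Python, from cell import observe, get_image, sign_off, find_in, trace, place_of gives the robot as it stands. The module is installed in compiled form; this text tells all that it offers.
- The arm moves only by the shell command python3 -m handwheel 'ROWS' [OPENING] [FORCE]. ROWS is JSON, a list of rows, each a list of 6 numbers: the shift along the tool's x, y, z each as a share of 0.02 m, from -1 to 1, then the turn, a rotation vector about the tool's x, y, z each as a share of 4 degrees, from -1 to 1. A call has 1 to 8 rows; each row shifts and turns the commanded pose from where the row before left it, along the tool's axes as they then stand; what a row does not reach is not made up. A row lasts 1/12 s, in which the tool goes at most 41.7 mm and 7.16 degrees, less where a joint would pass 70% of its speed; a pose out of reach is approached as far as the arm can. A call with a number of a shift or a turn outside -1 to 1 is refused whole. A call with a gripper value outside its range is refused whole. OPENING is the opening, from 0 (shut) to 1 (fully open), set as the call begins (- or left out, the last holds). The fingers move at their own pace and stop on an object; FORCE is the grip in N (left out, the last holds). Time passes only in rows, so rows that do not move let the fingers close. It gives the time, the measured TCP pose, the force, the opening and the grip force at its end, in the units of the state.
- observe(): the state, without advancing time (a new reading comes with each control period).
- get_image(name): name is "scene" or "top" or "wrist"; returns a dict with "image" (480x640x3 uint8, red, green, blue), "fx", "fy", "cx", "cy" (pixels), "position" and "orientation" of the camera in the world. Camera axes: x right, y down, z forward; pixel columns grow to the right and rows downward; lengths in m; the calibration is good to about 2 mm. The wrist camera is an equidistant fisheye: a pixel r from the principal point sees the ray r / f radians off the axis. A picture is of the moment at which its call begins. There is no depth.
- sign_off(): hands the job in; it is judged then, once.
Trained networks look in the newest picture that a camera, given by its name, has taken for a name from the list of things; names that differ only in an ending like _2 or _b are one class to them, and where a whole thing is asked for, a point or a joint stands for the part that bears it (a point fixed in the world has none). Each returns a list of dicts, best first, with "score" (0 to 1); they miss things now and then, are a little off and sometimes report something else, mostly with a low value. They report only what shows in the picture. A call takes as long as a camera call. They do not tell look-alikes from the thing itself.
- find_in(label, camera): "rect" ([centre column, centre row, width, height] as shares, 0 to 1, of the picture: columns of its width, rows of its height, round what is visible of it).
- trace(label, camera): "region" (480x640 bool, what is visible of it) and "rect" ([centre column, centre row, width, height] as shares, 0 to 1, of the picture: columns of its width, rows of its height, round what is visible of it).
- place_of(label, camera): "point" ([column, row] as shares, 0 to 1, of the picture: columns of its width, rows of its height: a listed point, or the origin of a listed thing).
The state is a dict: "clock": time; "joints": joint angles; "dq": joint speeds; "joint_efforts": joint torques, N m; "position": TCP position; "ee_rot": TCP orientation; "force": force on the tool from outside, world axes, zero at the start; "ft_torque": the same for the moment, N m; "width": opening from 0.0 (shut) to 1.0 (fully open); "gripper_force": force on a finger pad.
Only numpy, scipy, OpenCV 4.12 (cv2) and the standard library are available. Lean on these libraries where they do the work, as an engineer would, in place of code of your own. Each camera call takes 0.05 s, during which the arm holds its last target. There are 200 camera calls.

## Working session

There is one attempt and no reset: what is moved stays moved. The work goes in short steps, Python scripts to look and compute and a shell command to move; the robot and the scene stay as the last step left them, time stands still between calls to the robot, and variables do not carry over. Pictures are saved under pics/ and viewed, at most 10 in all, crops included, and the job is handed in when it is done.

```bash
mkdir -p pics; cat > h.py <<'E'
import numpy as np, cv2
from scipy.spatial.transform import Rotation as R
from cell import *
def cam(n):
    c=get_image(n); c['n']=n; return c
def RM(o):
    o=np.array(o,float)
    return o if o.shape==(3,3) else (R.from_rotvec(o).as_matrix() if o.size==3 else R.from_quat(o).as_matrix())
def ray(c,u,v):
    a=np.array([(u-c['cx'])/c['fx'],(v-c['cy'])/c['fy']])
    if c['n']=='wrist':
        r=np.linalg.norm(a); d=np.r_[a/max(r,1e-9)*np.sin(r),np.cos(r)]
    else: d=np.r_[a,1]; d/=np.linalg.norm(d)
    return np.array(c['position']),RM(c['orientation'])@d
def at_z(c,u,v,z):
    p,d=ray(c,u,v); return p+d*(z-p[2])/d[2]
def tri(rays):
    A=sum(np.eye(3)-np.outer(d,d) for p,d in rays); b=sum((np.eye(3)-np.outer(d,d))@p for p,d in rays)
    return np.linalg.solve(A,b)
def save(c,f): cv2.imwrite('pics/'+f,c['image'][:,:,::-1])
def pl(l,n): return [(round(x['score'],2),round(x['point'][0]*640,1),round(x['point'][1]*480,1)) for x in place_of(l,n)]
E
python3 - <<'E'
from h import *
for n in ['scene','top']:
    c=cam(n); save(c,n+'0.png'); print(n,c['fx'],c['cx'],c['cy'],c['position'],c['orientation'])
    for l,z in [('roller',.03),('roller_tool',.008),('holder',0),('seat_centre',.075),('jig',0),('jar',0),('mallet',0),('bench_brush',0)]:
        print(l,[(q,at_z(c,q[1],q[2],z).round(3).tolist()) for q in pl(l,n)])
o=observe();print(o)
a=cv2.imread('pics/scene0.png')
E
```

```text
scene 537.9875458664643 320.00656790281903 243.521587800272 [ 1.40456155 -0.20969295  0.91159753] [-1.90552788 -1.4784446   0.6515711 ]
roller [((0.68, 394.1, 212.1), [0.409, 0.239, 0.03]), ((0.65, 398.3, 224.5), [0.458, 0.232, 0.03]), ((0.63, 384.9, 198.9), [0.351, 0.234, 0.03])]
roller_tool [((0.87, 400.9, 224.0), [0.434, 0.25, 0.008]), ((0.73, 384.2, 205.8), [0.352, 0.233, 0.008])]
holder [((0.97, 396.3, 223.4), [0.42, 0.244, 0.0])]
seat_centre [((0.55, 315.7, 296.1), [0.678, -0.036, 0.075])]
jig [((0.61, 322.6, 318.9), [0.681, -0.022, 0.0])]
jar [((0.79, 198.5, 255.8), [0.414, -0.266, -0.0]), ((0.46, 320.8, 320.6), [0.684, -0.027, -0.0])]
mallet [((0.78, 503.7, 236.3), [0.536, 0.489, 0.0])]
bench_brush [((0.84, 100.7, 313.1), [0.543, -0.49, 0.0])]
top 602.658642309109 316.84697019907634 249.74197676806733 [0.30483285 0.0171451  1.815549  ] [-2.14452962  2.15698191 -0.15075598]
roller [((0.66, 239.5, 322.3), [0.339, 0.242, 0.03]), ((0.47, 240.0, 292.5), [0.426, 0.241, 0.03])]
roller_tool [((0.68, 239.7, 324.1), [0.334, 0.244, 0.008])]
holder [((0.61, 240.1, 295.8), [0.418, 0.245, 
[... 302 characters left out ...]
ts': array([ 1.22039128,  0.4344819 ,  0.02495772,  1.57319007, -0.01162591,
        1.1339647 , -0.07510616]), 'dq': array([-3.40874824e-04,  1.01249479e-03, -2.99667295e-04, -3.96522902e-04,
        3.04465979e-05,  3.10611646e-04, -9.67797345e-04]), 'joint_efforts': array([ 5.04118925e-04, -6.67632580e+01,  9.85033549e-01, -3.14798284e+01,
       -6.05044607e-02,  3.26150435e-02,  3.18484183e-05]), 'position': array([ 0.15331481, -0.605938  ,  0.19985644]), 'ee_rot': array([3.11742916e+00, 3.88145537e-01, 7.71859915e-05]), 'force': array([ 0.27628125, -0.024981  , -0.26213124]), 'ft_torque': array([ 0.02175716,  0.02518206, -0.03688055]), 'gripper_force': 0.0, 'width': 1.0002910075532077}
```

```bash
python3 - <<'E'
import cv2,numpy as np
a=cv2.imread('pics/scene0.png');b=cv2.imread('pics/top0.png')
x=cv2.resize(a[120:380,60:540],(800,433),interpolation=3)
cv2.imwrite('pics/s1.png',x)
y=cv2.resize(b[130:350,160:500],(800,518),interpolation=3)
cv2.imwrite('pics/t1.png',y)
E
```

```text
(no output)
```

View pics/s1.png

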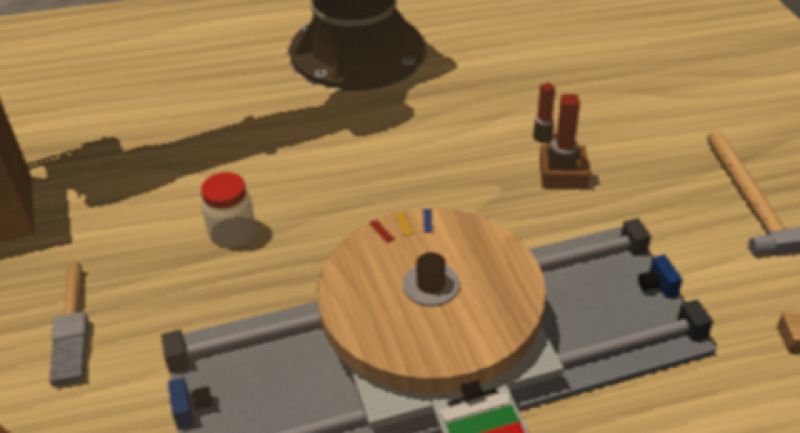

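View pics/t1.png

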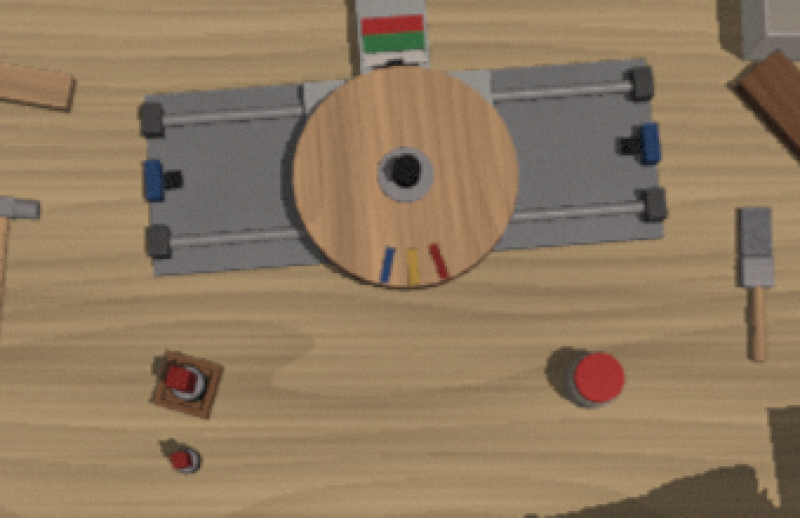

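The larger roller stands in the holder (scene px ≈ 400,215, world about 0.42, 0.245). The smaller look-alike stands free behind it (scene px ≈ 385,190; about 0.34, 0.24). The one in the holder fits, being taller and in the holder. The jar is at the right, and the blue, yellow and red marks are on the front edge. I'll move towards it and confirm with a wrist crop.

```bash
M="python3 -m handwheel"
$M '[[0.97,-0.4,0,0,0,0],[0.97,-0.4,0,0,0,0],[0.97,-0.4,0,0,0,0],[0.97,-0.4,0,0,0,0],[0.97,-0.4,0,0,0,0],[0.97,-0.4,0,0,0,0],[0.97,-0.4,0,0,0,0],[0.97,-0.4,0,0,0,0]]' 0.6 10
$M '[[0.97,-0.4,0,0,0,0],[0.97,-0.4,0,0,0,0],[0.97,-0.4,0,0,0,0],[0.97,-0.4,0,0,0,0],[0.97,-0.4,0,0,0,0],[0.97,-0.4,0,0,0,0],[0.97,-0.4,0,0,0,0],[0.97,-0.4,0,0,0,0]]'
$M '[[0,0,0,0,0,-1],[0,0,0,0,0,-1],[0,0,0,0,0,-1],[0,0,0,0,0,-1],[0,0,0,0,0,-1],[0,0,0,0,0,-1],[0,0,0,0,0,-1],[0,0,0,0,0,-1]]'
$M '[[0,0,0,0,0,-1],[0,0,0,0,0,-1],[0,0,0,0,0,-1],[0,0,0,0,0,-1],[0,0,0,0,0,-1],[0,0,0,0,0,-1],[0,0,0,0,0,-1]]'
```

```text
clock: 1.57
position: [0.2888, -0.5052, 0.2]
ee_rot: [3.117, 0.388, 0.0]
force: [0.8, -0.3, 0.0]
width: 0.599
gripper_force: 0.0
clock: 2.23
position: [0.4236, -0.4051, 0.2]
ee_rot: [3.117, 0.388, 0.0]
force: [0.7, -0.5, -0.0]
width: 0.596
gripper_force: 0.0
clock: 2.9
position: [0.4228, -0.4058, 0.1999]
ee_rot: [2.888, 1.237, -0.0]
force: [-0.6, 0.0, 0.2]
width: 0.596
gripper_force: 0.0
clock: 3.48
position: [0.4227, -0.4058, 0.1998]
ee_rot: [2.503, 1.899, -0.0]
force: [-0.2, -0.4, -0.7]
width: 0.598
gripper_force: 0.0
```

```bash
cat > m.py <<'E'
from h import *
# jig yaw from top picture: rails (trace of jig minAreaRect), holder yaw
im=cv2.imread('pics/top0.png')
c=cam('top'); 
for l,z in [('jig',0.0),('holder',.03)]:
    t=trace(l,'top')
    if t:
        ys,xs=np.nonzero(t[0]['region']); P=np.array([at_z(c,u+.0,v+.0,z)[:2] for u,v in zip(xs[::3],ys[::3])]).astype(np.float32)
        r=cv2.minAreaRect(P*1000); print(l,r)
E
python3 m.py
```

```text
jig ((750.34765625, -27.612640380859375), (403.22430419921875, 672.0877075195312), 5.042995929718018)
holder ((424.98565673828125, 242.81814575195312), (71.33267974853516, 66.34291076660156), 73.76214599609375)
```

```bash
M="python3 -m handwheel"
$M '[[0.97,-0.27,0,0,0,0],[0.97,-0.27,0,0,0,0],[0.97,-0.27,0,0,0,0],[0.97,-0.27,0,0,0,0],[0.97,-0.27,0,0,0,0],[0.97,-0.27,0,0,0,0],[0.97,-0.27,0,0,0,0],[0.97,-0.27,0,0,0,0]]'
$M '[[0.97,-0.27,0,0,0,0],[0.97,-0.27,0,0,0,0],[0.97,-0.27,0,0,0,0],[0.97,-0.27,0,0,0,0],[0.97,-0.27,0,0,0,0],[0.97,-0.27,0,0,0,0],[0.97,-0.27,0,0,0,0],[0.97,-0.27,0,0,0,0]]'
$M '[[0.97,-0.27,0,0,0,0],[0.97,-0.27,0,0,0,0],[0.97,-0.27,0,0,0,0],[0.97,-0.27,0,0,0,0],[0.97,-0.27,0,0,0,0],[0.97,-0.27,0,0,0,0],[0.97,-0.27,0,0,0,0],[0.97,-0.27,0,0,0,0]]'
python3 - <<'E'
from h import *
c=cam('wrist'); save(c,'w1.png'); np.save('w1.npy',c)
print(c['fx'],c['cx'],c['cy'],c['position'])
for l in ['roller_tool','roller','holder']: print(l,pl(l,'wrist'))
E
```

```text
clock: 4.3
position: [0.4234, -0.2437, 0.1999]
ee_rot: [2.508, 1.891, 0.0]
force: [0.5, -0.4, -0.3]
width: 0.6
gripper_force: 0.0
clock: 4.97
position: [0.4242, -0.0826, 0.2]
ee_rot: [2.508, 1.891, 0.0]
force: [-0.1, -0.1, 0.1]
width: 0.602
gripper_force: 0.0
clock: 5.63
position: [0.4249, 0.0786, 0.2]
ee_rot: [2.508, 1.891, 0.001]
force: [0.3, 0.1, -0.4]
width: 0.6
gripper_force: 0.0
371.64829954431775 310.9643516564604 239.69126378956406 [0.44424959 0.14848365 0.38416188]
roller_tool [(0.93, 265.4, 58.8), (0.74, 179.3, 88.0)]
roller [(0.92, 268.2, 50.1), (0.88, 177.2, 84.5)]
holder []
```

```bash
M="python3 -m handwheel"
$M '[[0.97,-0.27,0,0,0,0],[0.97,-0.27,0,0,0,0],[0.97,-0.27,0,0,0,0],[0.97,-0.27,0,0,0,0]]'
python3 - <<'E'
from h import *
c=cam('wrist'); save(c,'w2.png'); np.save('w2.npy',c)
b=np.load('w1.npy',allow_pickle=True).item()
print(c['position'])
for l in ['roller_tool','roller','holder']: print(l,pl(l,'wrist'))
for n in ('holder','roller_tool'):
    for t in trace(n,'wrist')[:3]: print(n,t['score'],np.array(t['rect'])*[640,480,640,480])
x=np.hstack([b['image'],c['image']])[:,:,::-1]
cv2.imwrite('pics/w12.png',cv2.resize(x,(800,300),interpolation=cv2.INTER_AREA))
E
```

```text
clock: 6.17
position: [0.4256, 0.1575, 0.1998]
ee_rot: [2.509, 1.89, -0.001]
force: [0.6, 0.6, 0.0]
width: 0.598
gripper_force: 0.0
[0.4450682  0.22756655 0.38390035]
roller_tool [(0.91, 201.8, 157.6), (0.78, 289.0, 127.4), (0.63, 288.9, 128.2)]
roller [(0.86, 194.8, 155.9), (0.58, 283.6, 128.1)]
holder []
holder 0.93 [283.84  125.184  77.312  77.184]
roller_tool 0.95 [184.832 158.784  61.824  38.4  ]
```

View pics/w12.png

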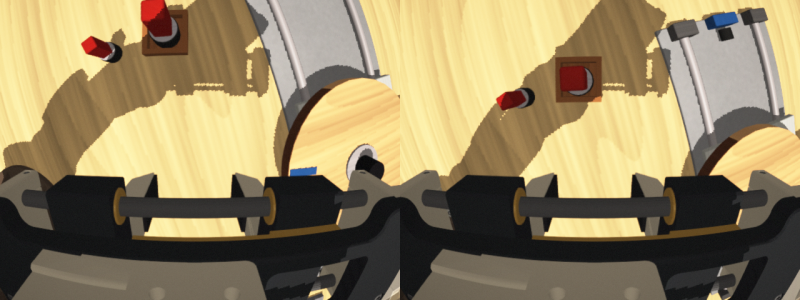

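The left panel (wrist px ≈ 265,40) and the right panel (≈ 285,127) show the big roller in the holder, with its handle sides parallel to the gripper. The small one stands to the left, at ≈ 195,157 in the second view, and is clearly shorter. So the roller in the holder is the target.

```bash
python3 - <<'E'
from h import *
b=np.load('w1.npy',allow_pickle=True).item();c=np.load('w2.npy',allow_pickle=True).item()
for l,p,q in [('tool',(265.4,58.8),(289,127.8)),('roller',(268.2,50.1),(283.6,128.1)),('small',(179.3,88),(201.8,157.6))]:
    print(l,tri([ray(b,*p),ray(c,*q)]).round(4))
t=np.load  # noqa
s=cv2.cvtColor(c['image'],cv2.COLOR_RGB2HSV)
m=(((s[...,0]<8)|(s[...,0]>172))&(s[...,1]>150)&(s[...,2]>60)).astype(np.uint8); m[230:]=0
n,_,st,ce=cv2.connectedComponentsWithStats(m)
for i in range(1,n):
    if st[i,4]>100: print(st[i],ce[i])
crop=c['image'][90:165,240:330,::-1]
cv2.imwrite('pics/c.png',cv2.resize(crop,(720,600),interpolation=3))
print('hold',at_z(c,283.84,125.2,.015))
E
```

```text
tool [ 0.4246  0.2443 -0.0075]
roller [0.4263 0.2438 0.0272]
small [0.3302 0.2421 0.0058]
[ 255  105   44   42 1648] [276.43021845 125.12317961]
[154 146  47  31 981] [176.72069317 159.55759429]
hold [0.42342153 0.24737645 0.015     ]
```

View pics/c.png

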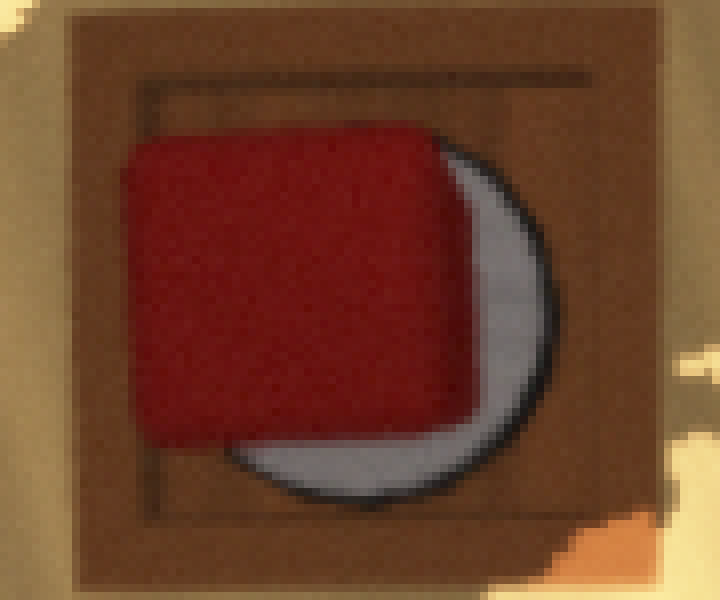

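The crop confirms it: one red handle square, centre px (275,126), standing in the holder and aligned with the gripper axes.

```bash
python3 - <<'E'
from h import *
c=np.load('w2.npy',allow_pickle=True).item(); o=observe()
p=at_z(c,275.4,126,.145); print(p)
T=R.from_rotvec(o['ee_rot']).as_matrix(); print(o['position'])
g=np.r_[(p[:2]+[.425,.244])/2,.074]
print('shift/20mm', T.T@(g-o['position'])/.02, g)
E
```

```text
[0.42575853 0.24147061 0.145     ]
[0.42547643 0.15644268 0.19962364]
shift/20mm [ 4.15375774 -1.18997109  6.27690812] [0.42537927 0.2427353  0.074     ]
```

```bash
M="python3 -m handwheel"
$M '[[0.83,-0.24,0,0,0,0],[0.83,-0.24,0,0,0,0],[0.83,-0.24,0,0,0,0],[0.83,-0.24,0,0,0,0],[0.83,-0.23,0,0,0,0],[0,0,0,0,0,0]]'
$M '[[0,0,0.9,0,0,0],[0,0,0.9,0,0,0],[0,0,0.9,0,0,0],[0,0,0.9,0,0,0],[0,0,0.9,0,0,0],[0,0,0.9,0,0,0],[0,0,0.88,0,0,0],[0,0,0,0,0,0]]'
$M '[[0,0,0,0,0,0],[0,0,0,0,0,0],[0,0,0,0,0,0],[0,0,0,0,0,0],[0,0,0,0,0,0],[0,0,0,0,0,0]]' 0 50
```

```text
clock: 6.97
position: [0.425, 0.2465, 0.2]
ee_rot: [-2.504, -1.895, -0.002]
force: [-0.5, 0.5, 0.4]
width: 0.598
gripper_force: 0.0
clock: 7.63
position: [0.4239, 0.2412, 0.0715]
ee_rot: [2.508, 1.892, -0.008]
force: [-0.8, -0.9, 0.0]
width: 0.596
gripper_force: 0.0
clock: 8.13
position: [0.4255, 0.2446, 0.0749]
ee_rot: [2.506, 1.894, 0.002]
force: [-0.2, -1.4, 3.6]
width: 0.283
gripper_force: 50.0
```

```bash
M="python3 -m handwheel"
$M '[[0,0,-0.9,0,0,0],[0,0,-0.9,0,0,0],[0,0,-0.6,0,0,0],[0,0,0,0,0,0],[0,0,0,0,0,0]]'
python3 - <<'E'
from h import *
o=observe();print(o['position'],o['ee_rot'],o['force'],o['width'],o['gripper_force'])
c=cam('top')
f=lambda u,v,z: at_z(c,160+u/2.353,130+v/2.353,z)[:2]
for z in (.03,.05):
    L=(f(152,120,z)+f(159,241,z))/2; Rr=(f(642,83,z)+f(654,205,z))/2
    d=L-Rr; print('jig yaw',np.arctan2(-d[0],d[1]),'centre',(L+Rr)/2)
    a=f(152,120,z)-f(159,241,z);b=f(642,83,z)-f(654,205,z);print(np.arctan2(a[1],a[0]),np.arctan2(b[1],b[0]),np.linalg.norm(d))
for l in('seat_centre','jig'):
  for k in range(2):
    cc=cam('top');cs=cam('scene')
    A=pl(l,'top');B=pl(l,'scene');print(l,A,B)
    if A and B: print(tri([ray(cc,*A[0][1:]),ray(cs,*B[0][1:])]))
# marks on the seat top at z=.09
s=cv2.cvtColor(c['image'],cv2.COLOR_RGB2HSV); save(c,'t2.png')
roi=np.zeros(s.shape[:2],bool); roi[225:255,310:365]=1
for n,lo,hi in [('blue',100,130),('yel',20,30),('red',0,6)]:
    m=roi&(s[...,0]>=lo)&(s[...,0]<=hi)&(s[...,1]>(150 if n!='yel' else 170))
    y,x=np.nonzero(m)
    if len(x): print(n,len(x),x.mean(),y.mean(),at_z(c,x.mean(),y.mean(),.09))
# seat disc
t=trace('seat_centre','top')
for q in t[:1]:
    y,x=np.nonzero(q['region']); print('seatrect',q['score'],np.array(q['rect'])*[640,480,640,480],len(x))
E
```

```text
clock: 8.55
position: [0.4252, 0.2444, 0.1223]
ee_rot: [2.506, 1.894, 0.001]
force: [-1.3, -0.5, -3.4]
width: 0.28
gripper_force: 50.0
[0.42520597 0.24439834 0.12231584] [2.50571038e+00 1.89426512e+00 1.28279897e-03] [-1.29828882 -0.51297089 -3.40337119] 0.2797745318570824 49.966145753860474
jig yaw 0.0700112933525039 centre [ 0.70837468 -0.03061067]
0.07139262134976085 0.06305951607674383 0.6355414119984021
jig yaw 0.07001129335250389 centre [ 0.7038546  -0.03007575]
0.07139262134976129 0.06305951607674418 0.6284226892649598
seat_centre [(0.82, 333.4, 206.4)] [(0.82, 319.7, 295.2)]
[ 0.67636303 -0.03200636  0.07461649]
seat_centre [(0.58, 335.7, 205.6)] [(0.76, 321.8, 296.3)]
[ 0.679832   -0.03374775  0.07530631]
jig [(0.92, 331.5, 208.7)] [(0.7, 319.9, 318.4)]
[ 0.68301224 -0.03077617  0.00696245]
jig [(0.78, 330.1, 210.1)] [(0.89, 318.7, 314.4)]
[ 0.67685301 -0.02900525  0.01278603]
blue 10 324.3 242.2 [ 0.56648127 -0.00859271  0.09      ]
red 46 346.0217391304348 240.52173913043478 [ 0.57104201 -0.0715605   0.09      ]
seatrect 0.8 [333.376 205.68   94.784  99.984] 7179
```

```bash
M="python3 -m handwheel"
$M '[[0,0,0,0,0,-0.99],[0,0,0,0,0,-0.99],[0,0,0,0,0,-0.99],[0,0,0,0,0,-0.99],[0,0,0,0,0,-0.99]]'
$M '[[-0.98,0.18,0.01,0,0,0],[-0.98,0.18,0.01,0,0,0],[-0.98,0.18,0.01,0,0,0],[-0.98,0.18,0.01,0,0,0],[-0.98,0.18,0.01,0,0,0],[-0.98,0.18,0.01,0,0,0],[-0.98,0.18,0.01,0,0,0]]'
$M '[[-0.98,0.18,0.01,0,0,0],[-0.98,0.18,0.01,0,0,0],[-0.98,0.18,0.01,0,0,0],[-0.98,0.18,0.01,0,0,0],[-0.98,0.18,0.01,0,0,0],[-0.98,0.18,0.01,0,0,0]]'
$M '[[0,0,0,0,0,0],[0,0,0,0,0,0],[0,0,0,0,0,0]]'
python3 - <<'E'
from h import *
O=np.array([.679,-.0325]);th=.07;ex=np.array([np.cos(th),np.sin(th)]);ey=np.array([-ex[1],ex[0]])
o=observe();p=o['position'][:2]-O;print('tcp jig',p@ex,p@ey,o['ee_rot'],o['force'])
cs=cam('scene');save(cs,'base.png');np.save('base.npy',cs)
ct=cam('top');save(ct,'tbase.png')
for l in('roller','roller_tool'):
  A=pl(l,'top');B=pl(l,'scene');print(l,A,B)
  if A: print([ (at_z(ct,a[1],a[2],.076 if l=='roller' else .054)[:2]-O).round(4) for a in A],[ (at_z(cs,a[1],a[2],.076 if l=='roller' else .054)[:2]-O).round(4) for a in B])
x=np.hstack([cs['image'][160:400,180:480],ct['image'][130:370,190:490]])[:,:,::-1]
cv2.imwrite('pics/b.png',cv2.resize(x,(800,320)))
E
```

```text
clock: 9.87
position: [0.425, 0.2444, 0.1222]
ee_rot: [2.139, 2.301, 0.0]
force: [0.1, -0.6, -2.5]
width: 0.281
gripper_force: 50.0
clock: 10.45
position: [0.4599, 0.1083, 0.1209]
ee_rot: [2.143, 2.297, 0.0]
force: [0.7, 0.3, -0.7]
width: 0.278
gripper_force: 50.0
clock: 10.95
position: [0.4896, -0.0075, 0.1197]
ee_rot: [2.143, 2.297, 0.0]
force: [0.7, -0.5, -2.9]
width: 0.282
gripper_force: 50.0
clock: 11.2
position: [0.4893, -0.0059, 0.1197]
ee_rot: [-2.143, -2.297, -0.001]
force: [-0.5, 0.5, -2.0]
width: 0.283
gripper_force: 50.0
tcp jig -0.1873283872891882 0.03976032609368974 [-2.14253333e+00 -2.29729577e+00 -5.72984167e-04] [-0.51260565  0.48670377 -1.99432373]
roller [(0.58, 239.1, 320.4)] [(0.69, 305.6, 232.3), (0.59, 383.1, 198.0)]
[array([-0.3357,  0.2697])] [array([-0.1998,  0.0213]), array([-0.278 ,  0.2403])]
roller_tool [(0.4, 238.9, 327.7)] [(0.88, 308.5, 240.4), (0.63, 382.5, 204.4)]
[array([-0.3563,  0.2728])] [array([-0.1942,  0.0265]), array([-0.2797,  0.2411])]
```

View pics/b.png

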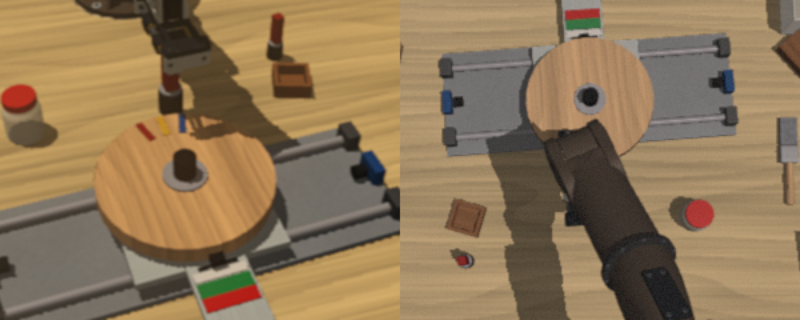

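The scene view shows the roller held upright just behind the seat's front edge near the blue mark (px ≈ 307,235). The knob and gauge stay visible there. In the top view the arm covers the marks. I'll compare geometry in the scene camera.

```bash
python3 - <<'E'
from h import *
O=np.array([.679,-.0325]);th=.07;ex=np.array([np.cos(th),np.sin(th)]);ey=np.array([-ex[1],ex[0]])
c=np.load('base.npy',allow_pickle=True).item()
J=lambda u,v,z:(lambda p:(round(p@ex,4),round(p@ey,4)))(at_z(c,u,v,z)[:2]-O)
s=cv2.cvtColor(c['image'],cv2.COLOR_RGB2HSV).astype(int); H,S,V=s[...,0],s[...,1],s[...,2]
roi=np.zeros(H.shape,bool); roi[242:268,278:330]=1
for n,m in [('blue',(H>100)&(H<130)&(S>80)),('yel',(H>18)&(H<30)&(S>190)),('red',((H<6)|(H>174))&(S>140))]:
    y,x=np.nonzero(m&roi)
    if len(x): print(n,len(x),x.mean().round(1),y.mean().round(1),J(x.mean(),y.mean(),.09))
# dark wheel and red handle columns
for v in range(205,246,3):
    row=V[v,290:330]; print(v,''.join('#' if q<55 else '.' for q in row))
m=(((H<8)|(H>172))&(S>150)); m[:, :295]=0;m[:,325:]=0;m[:205]=0;m[235:]=0
y,x=np.nonzero(m);print('handle',len(x),x.mean(),y.mean())
# knob: dark blob
m=(V<70);m[:265]=0;m[300:]=0;m[:,:300]=0;m[:,:][:,340:]=0
y,x=np.nonzero(m);print('knob',len(x),x.mean(),y.mean(),J(x.mean(),y.mean(),.115),x.min(),x.max(),y.min(),y.max())
E
```

```text
blue 27 316.3 252.3 (np.float64(-0.1113), np.float64(0.0334))
yel 54 302.1 254.1 (np.float64(-0.1157), np.float64(0.002))
red 33 288.5 258.3 (np.float64(-0.1124), np.float64(-0.03))
205 ........................................
208 ........................................
211 ........................................
214 ........................................
217 ........................................
220 ........................................
223 ........................................
226 ........................................
229 ........................................
232 ..........###........#####..............
235 ..........################..............
238 ...........###############..............
241 ...........###############..............
244 ............######.......#..............
handle 14 305.2857142857143 220.14285714285714
knob 340 318.6441176470588 284.0676470588235 (np.float64(0.0038), np.float64(0.0012)) 311 327 272 295
```

```bash
cat > plan.py <<'E'
import sys,json,os
from h import *
# usage: plan.py N [d1 s1 T]   (new segment: ramp d,s linearly to d1,s1 in T seconds)
O=np.array([.679,-.0325]);th=.07;ex=np.array([np.cos(th),np.sin(th)]);ey=np.array([-ex[1],ex[0]])
M,K,B,L=6.0,21.,3.,.162; DT=1/12; RO=-.001
try: S=json.load(open('st.json'))
except Exception: S=dict(c=0,v=0,P=[[1e-6,0],[0,1e-6]],bx=0.,t=None,rows=[],seg=None,log=[])
M=S.get('M',M)
b=np.load('base.npy',allow_pickle=True).item()
o=observe(); t=o['clock']; p=o['position'][:2]-O; x,r=p@ex,p@ey+RO
img=cam('scene')['image']
def knob(im):
    g=cv2.GaussianBlur(im,(3,3),0); tp=cv2.GaussianBlur(b['image'],(3,3),0)[262:304,294:344]
    m=cv2.matchTemplate(g[220:350,200:440],tp,cv2.TM_CCOEFF_NORMED); _,sc,_,(i,j)=cv2.minMaxLoc(m)
    f=lambda a,q,e:0 if a==e else .5*(a-e)/(a-2*q+e)
    j0=min(max(j,1),m.shape[0]-2);i0=min(max(i,1),m.shape[1]-2);q=m[j0,i0]
    u=i0+f(m[j0,i0-1],q,m[j0,i0+1])+200+25; w=j0+f(m[j0-1,i0],q,m[j0+1,i0])+220+21
    return sc,at_z(b,u,w,.105)[:2]
sc,k1=knob(img); _,k0=knob(b['image']); dk=k1-k0; sm,cm=dk@ex,dk@ey
def acc(c,v,d,xx):
    s=max(0,xx+np.sqrt(L*L-d*d)+S['bx']); F=250*s
    f=-F*d/np.sqrt(L*L-d*d)-K*c-B*v
    if abs(v)<.002 and abs(f)<.08: return -v/.05,s
    return (f-.08*np.sign(v if abs(v)>.002 else f))/M,s
def sim(c,v,r0,r1,x0,x1,T,n=8):
    for i in range(n):
        a=(i+.5)/n; rr=r0+(r1-r0)*a; A,s=acc(c,v,np.clip(rr-c,-.15,.15),x0+(x1-x0)*a); v+=A*T/n; c+=v*T/n
    return c,v
c,v=S['c'],S['v']; P=np.array(S['P'])
if S['t'] is not None:
    T=t-S['t']; n=len(S['rows']); pts=S['rows']  # absolute (r,x) row ends
    idle=max(0,T-n*DT); r0,x0=S['r'],S['x']
    cc=[c,v]
    if idle>0: c,v=sim(c,v,r0,r0,x0,x0,idle)
    er=(r-pts[-1][0],x-pts[-1][1]) if n else (0,0)
    for i,(ra,xa) in enumerate(pts):
        ra+=er[0]*(i+1)/n; xa+=er[1]*(i+1)/n
        c,v=sim(c,v,r0,ra,x0,xa,DT); r0,x0=ra,xa
    A=np.array([[1,T],[2.5*T,1]]); q=.08**2
    P=A@P@A.T+q*np.array([[T**4/4,T**3/2],[T**3/2,T*T]])
cp=c; Rm=.0008**2; G=P[:,0]/(P[0,0]+Rm); c,v=np.array([c,v])+G*(cm-c); P=P-np.outer(G,P[0])
d=r-c
if sm>.004: S['bx']+=.5*(sm-(x+np.sqrt(L*L-d*d))-S['bx'])
s=x+np.sqrt(L*L-d*d)+S['bx']
Fx,Fy=o['force'][:2]@ex,o['force'][:2]@ey
S['log'].append([t,cm,sm,c,v,d,x,r,Fx,Fy])
N=int(sys.argv[1])
if len(sys.argv)>2:
    d1,s1,T=map(float,sys.argv[2:5]); g=S['seg']
    d0=d if g is None else g[0]+(g[1]-g[0])*min(1,(t-g[4])/g[5])
    s0=s if g is None else g[2]+(g[3]-g[2])*min(1,(t-g[4])/g[5])
    S['seg']=[d0,d1,s0,s1,t,T]
g=S['seg']
print(f"t{t:.2f} match{sc:.3f} c_m{cm*1e3:.1f} pred{cp*1e3:.1f} est{c*1e3:.1f} v{v*1e3:.0f}mm/s d{d*1e3:.1f} s_m{sm*1e3:.1f} s{s*1e3:.1f} x{x*1e3:.1f} r{r*1e3:.1f} F{Fx:.1f},{Fy:.1f} z{o['position'][2]:.4f} bx{S['bx']*1e3:.1f} grip{o['gripper_force']:.0f}")
S.update(c=float(c),v=float(v),P=P.tolist(),t=t,r=float(r),x=float(x))
tt=t+.05; c,v=sim(c,v,r,r,x,x,.05); rows=[];pts=[]
for i in range(N):
    tt+=DT; a=min(1,(tt-g[4])/g[5]); dr=g[0]+(g[1]-g[0])*a; sr=g[2]+(g[3]-g[2])*a
    cn,vn=sim(c,v,r,r,x,x,DT)
    for _ in range(2):
        dd=dr+np.clip(.15*vn,-.008,.008)*(sr>.004); rn=cn+dd; rn=r+np.clip(rn-r,-.0195,.0195)
        xn=sr-S['bx']-np.sqrt(L*L-min(.1,abs(rn-cn))**2); xn=x+np.clip(xn-x,-.006,.006)
        cn,vn=sim(c,v,r,rn,x,xn,DT)
    row=[round((rn-r)/.02,2),round((xn-x)/.02,2)]; r+=row[0]*.02;x+=row[1]*.02
    c,v=sim(c,v,r-row[0]*.02,r,x-row[1]*.02,x,DT); rows.append(row+[0,0,0,0]); pts.append([float(r),float(x)])
S['rows']=pts; json.dump(S,open('st.json','w'))
print(f"end: d{(r-c)*1e3:.1f} c{c*1e3:.1f} dref{dr*1e3:.1f} sref{sr*1e3:.1f} frac{a:.2f}"); print(json.dumps(rows).replace(' ',''))
E
python3 plan.py 8 0.040 -0.002 0.6
```

```text
t11.50 match1.000 c_m0.0 pred0.0 est0.0 v0mm/s d38.9 s_m0.0 s-30.0 x-187.3 r38.9 F0.0,0.3 z0.1197 bx0.0 grip50
end: d40.1 c0.0 dref40.0 sref-2.0 frac1.00
[[0.01,0.3,0,0,0,0],[0.01,0.21,0,0,0,0],[0.01,0.2,0,0,0,0],[0.01,0.19,0,0,0,0],[0.0,0.2,0,0,0,0],[0.01,0.2,0,0,0,0],[0.01,0.12,0,0,0,0],[-0.0,-0.0,0,0,0,0]]
```

```bash
M="python3 -m handwheel"
$M '[[0.01,0.3,0,0,0,0],[0.01,0.21,0,0,0,0],[0.01,0.2,0,0,0,0],[0.01,0.19,0,0,0,0],[0,0.2,0,0,0,0],[0.01,0.2,0,0,0,0],[0.01,0.12,0,0,0,0],[0,0,0,0,0,0]]' >/dev/null; python3 plan.py 5 0.040 0.025 3.2
```

```text
t12.22 match0.907 c_m-0.6 pred0.0 est-0.6 v-2mm/s d40.1 s_m0.6 s-1.3 x-158.3 r39.5 F-0.6,-0.0 z0.1196 bx0.0 grip50
end: d40.0 c-0.7 dref40.0 sref1.9 frac0.15
[[-0.01,0.02,0,0,0,0],[-0.0,0.04,0,0,0,0],[-0.0,0.03,0,0,0,0],[-0.0,0.04,0,0,0,0],[-0.0,0.03,0,0,0,0]]
```

```bash
M="python3 -m handwheel"
$M '[[0,0.02,0,0,0,0],[0,0.04,0,0,0,0],[0,0.03,0,0,0,0],[0,0.04,0,0,0,0],[0,0.03,0,0,0,0]]' >/dev/null; python3 plan.py 6
```

```text
t12.68 match0.906 c_m-0.4 pred-0.7 est-0.4 v1mm/s d39.8 s_m2.2 s1.3 x-155.8 r39.4 F-0.4,0.7 z0.1196 bx0.0 grip50
end: d38.0 c-2.9 dref40.0 sref6.6 frac0.32
[[0.01,0.09,0,0,0,0],[-0.0,0.04,0,0,0,0],[-0.05,0.02,0,0,0,0],[-0.04,0.03,0,0,0,0],[-0.06,0.03,0,0,0,0],[-0.07,0.03,0,0,0,0]]
```

```bash
M="python3 -m handwheel"
$M '[[0.01,0.09,0,0,0,0],[0,0.04,0,0,0,0],[-0.05,0.02,0,0,0,0],[-0.04,0.03,0,0,0,0],[-0.06,0.03,0,0,0,0],[-0.07,0.03,0,0,0,0]]' >/dev/null; python3 plan.py 5
```

```text
t13.23 match0.908 c_m-4.8 pred-2.8 est-4.8 v-19mm/s d39.9 s_m7.0 s6.5 x-151.1 r35.1 F-1.5,0.0 z0.1195 bx0.5 grip50
end: d35.7 c-16.3 dref40.0 sref10.5 frac0.46
[[-0.31,0.02,0,0,0,0],[-0.11,0.03,0,0,0,0],[-0.12,0.03,0,0,0,0],[-0.12,0.04,0,0,0,0],[-0.13,0.03,0,0,0,0]]
```

```bash
M="python3 -m handwheel"
$M '[[-0.31,0.02,0,0,0,0],[-0.11,0.03,0,0,0,0],[-0.12,0.03,0,0,0,0],[-0.12,0.04,0,0,0,0],[-0.13,0.03,0,0,0,0]]' >/dev/null; python3 plan.py 6
```

```text
t13.70 match0.898 c_m-16.3 pred-16.3 est-16.3 v-29mm/s d35.4 s_m11.1 s10.8 x-148.1 r19.1 F-2.5,0.8 z0.1195 bx0.8 grip50
end: d35.3 c-33.3 dref40.0 sref15.2 frac0.64
[[-0.2,0.04,0,0,0,0],[-0.13,0.04,0,0,0,0],[-0.13,0.03,0,0,0,0],[-0.14,0.04,0,0,0,0],[-0.13,0.03,0,0,0,0],[-0.13,0.04,0,0,0,0]]
```

```bash
M="python3 -m handwheel"
$M '[[-0.2,0.04,0,0,0,0],[-0.13,0.04,0,0,0,0],[-0.13,0.03,0,0,0,0],[-0.14,0.04,0,0,0,0],[-0.13,0.03,0,0,0,0],[-0.13,0.04,0,0,0,0]]' >/dev/null; python3 plan.py 6
```

```text
t14.25 match0.903 c_m-33.1 pred-33.3 est-33.1 v-31mm/s d35.0 s_m15.6 s15.4 x-143.7 r1.9 F-3.0,1.4 z0.1195 bx1.0 grip50
end: d36.1 c-48.9 dref40.0 sref19.8 frac0.81
[[-0.18,0.05,0,0,0,0],[-0.12,0.03,0,0,0,0],[-0.11,0.04,0,0,0,0],[-0.12,0.04,0,0,0,0],[-0.11,0.03,0,0,0,0],[-0.1,0.04,0,0,0,0]]
```

```bash
M="python3 -m handwheel"
$M '[[-0.18,0.05,0,0,0,0],[-0.12,0.03,0,0,0,0],[-0.11,0.04,0,0,0,0],[-0.12,0.04,0,0,0,0],[-0.11,0.03,0,0,0,0],[-0.1,0.04,0,0,0,0]]' >/dev/null; python3 plan.py 7
```

```text
t14.80 match0.901 c_m-47.3 pred-48.9 est-47.3 v-21mm/s d34.4 s_m20.5 s20.3 x-139.1 r-12.9 F-4.8,0.5 z0.1195 bx1.1 grip50
end: d36.6 c-61.0 dref40.0 sref25.0 frac1.00
[[-0.01,0.06,0,0,0,0],[-0.1,0.03,0,0,0,0],[-0.09,0.04,0,0,0,0],[-0.09,0.03,0,0,0,0],[-0.1,0.04,0,0,0,0],[-0.09,0.03,0,0,0,0],[-0.1,0.03,0,0,0,0]]
```

```bash
M="python3 -m handwheel"
$M '[[-0.01,0.06,0,0,0,0],[-0.1,0.03,0,0,0,0],[-0.09,0.04,0,0,0,0],[-0.09,0.03,0,0,0,0],[-0.1,0.04,0,0,0,0],[-0.09,0.03,0,0,0,0],[-0.1,0.03,0,0,0,0]]' >/dev/null; python3 plan.py 7
```

```text
t15.43 match0.901 c_m-57.9 pred-61.0 est-57.9 v-14mm/s d33.8 s_m25.2 s25.3 x-134.2 r-24.1 F-5.5,2.5 z0.1195 bx1.1 grip50
end: d37.7 c-68.1 dref40.0 sref25.0 frac1.00
[[0.1,0.03,0,0,0,0],[-0.07,-0.0,0,0,0,0],[-0.08,-0.0,0,0,0,0],[-0.07,-0.0,0,0,0,0],[-0.07,-0.0,0,0,0,0],[-0.07,-0.0,0,0,0,0],[-0.06,-0.0,0,0,0,0]]
```

```bash
M="python3 -m handwheel"
$M '[[0.2,0.06,0,0,0,0],[0.02,0.02,0,0,0,0],[-0.08,0,0,0,0,0],[-0.09,0,0,0,0,0],[-0.09,0,0,0,0,0],[-0.08,0,0,0,0,0],[-0.08,0,0,0,0,0]]' >/dev/null; python3 plan.py 7 0.044 0.025 0.5
```

```text
t16.07 match0.911 c_m-66.1 pred-69.2 est-66.1 v-12mm/s d38.0 s_m26.1 s26.0 x-132.7 r-28.1 F-6.5,2.3 z0.1195 bx1.2 grip50
end: d41.9 c-74.7 dref44.0 sref25.0 frac1.00
[[-0.04,-0.04,0,0,0,0],[-0.02,0.01,0,0,0,0],[-0.02,0.01,0,0,0,0],[-0.03,0.01,0,0,0,0],[-0.03,0.01,0,0,0,0],[-0.04,0.0,0,0,0,0],[-0.06,0.0,0,0,0,0]]
```

```bash
M="python3 -m handwheel"
$M '[[-0.04,-0.04,0,0,0,0],[-0.02,0.01,0,0,0,0],[-0.02,0.01,0,0,0,0],[-0.03,0.01,0,0,0,0],[-0.03,0.01,0,0,0,0],[-0.04,0,0,0,0,0],[-0.06,0,0,0,0,0]]' >/dev/null; python3 plan.py 7
```

```text
t16.70 match0.911 c_m-69.1 pred-74.8 est-69.1 v3mm/s d36.4 s_m26.3 s26.3 x-132.7 r-32.7 F-7.2,2.6 z0.1195 bx1.2 grip50
end: d42.2 c-72.7 dref44.0 sref25.0 frac1.00
[[0.39,0.03,0,0,0,0],[-0.04,-0.01,0,0,0,0],[-0.04,-0.0,0,0,0,0],[-0.04,-0.01,0,0,0,0],[-0.05,0.0,0,0,0,0],[-0.05,-0.0,0,0,0,0],[-0.06,-0.0,0,0,0,0]]
```

```bash
cat > fit.py <<'E'
import json,numpy as np
from scipy.optimize import least_squares
S=json.load(open('st.json'));l=np.array(S['log']);l=l[1:];t,cm,sm,x,r=l[:,0],l[:,1],l[:,2],l[:,6],l[:,7]
K,B,L=21,3,.162
def run(M,ro,sc,pl=False):
    c=0.;v=0.;out=[0]
    for i in range(len(t)-1):
        n=40;T=t[i+1]-t[i]
        for j in range(n):
            a=(j+.5)/n; rr=r[i]+(r[i+1]-r[i])*a+ro; s=max(0,sm[i]+(sm[i+1]-sm[i])*a) if 0 else max(0,x[i]+(x[i+1]-x[i])*a+np.sqrt(L*L-(rr-c)**2)+S['bx'])
            d=np.clip(rr-c,-.12,.12); f=-250*s*d/np.sqrt(L*L-d*d)-K*c-B*v
            f=0 if abs(v)<1e-3 and abs(f)<.08 else f-.08*np.sign(v if abs(v)>1e-3 else f)
            v+=f/M*T/n; c+=v*T/n
        out.append(c)
    return np.array(out)*sc
for p0,fx in [((6,0,1),'M'),((6,0,1),'M,ro'),((6,0,1),'M,ro,sc'),((6,0,1),'M,sc')]:
    ks=fx.split(',')
    def un(q): z=dict(M=6.,ro=0.,sc=1.);z.update({k:(w*.01 if k=='ro' else w*6 if k=='M' else w) for k,w in zip(ks,q)}); return z
    def res(q):
        out=[];  # one-step-chain full sim
        return (run(**un(q))-cm)*1e3
    z=least_squares(res,[1. if k!='ro' else 0 for k in ks]); print(fx,un(z.x),np.sqrt(np.mean(z.fun**2)).round(2),z.fun.round(1))
F=-l[:,8];Fy=l[:,9];k=F>2;print('force tan',Fy[k].sum()/F[k].sum(),'d tan',np.mean(l[k,5])/.158,'F/s',F[k].sum()/l[k,2].sum())
E
python3 fit.py
```

```text
M {'M': np.float64(0.3115741310526939), 'ro': 0.0, 'sc': 1.0} 4.04 [ 0.6 -0.9 -7.2 -7.3 -3.6  0.3  3.1  4.2 -0.8]
M,ro {'M': np.float64(7.006988489584138), 'ro': np.float64(-0.0035475078569919454), 'sc': 1.0} 0.46 [ 0.6  0.  -0.5  0.1  0.5 -0.  -0.9  0.4 -0. ]
M,ro,sc {'M': np.float64(2.516241744750978), 'ro': np.float64(0.010256320710856219), 'sc': np.float64(0.7963884334887447)} 2.06 [ 0.6  0.4  2.1  1.4  1.8  4.2 -0.5 -3.1 -0.2]
M,sc {'M': np.float64(4.41023709768827), 'ro': 0.0, 'sc': np.float64(0.7911546765050563)} 2.79 [ 0.6  0.3  0.   0.7  2.4  4.2  3.6 -0.5 -5.7]
force tan 0.3370290006768039 d tan 0.2247595110268743 F/s 236.49810501183006fit.py:10: RuntimeWarning: invalid value encountered in sqrt
  a=(j+.5)/n; rr=r[i]+(r[i+1]-r[i])*a+ro; s=max(0,sm[i]+(sm[i+1]-sm[i])*a) if 0 else max(0,x[i]+(x[i+1]-x[i])*a+np.sqrt(L*L-(rr-c)**2)+S['bx'])
```

```bash
sed -i 's/^M,K,B,L=6.0/M,K,B,L=7.0/; s/RO=-.001/RO=-.0045/' plan.py; python3 - <<'E'
import json
S=json.load(open('st.json'));S['rows']=[];S['r']-=.0035;json.dump(S,open('st1.json','w'));S['log']=[];json.dump(S,open('st.json','w'))
E
python3 plan.py 7 0.045 0.026 0.6
```

```text
t16.75 match0.908 c_m-69.0 pred-68.9 est-69.0 v2mm/s d32.4 s_m26.4 s26.8 x-132.7 r-36.6 F-6.0,0.8 z0.1195 bx0.8 grip50
end: d42.9 c-73.1 dref45.0 sref26.0 frac1.00
[[0.59,0.06,0,0,0,0],[-0.02,0.01,0,0,0,0],[-0.04,0.0,0,0,0,0],[-0.04,0.0,0,0,0,0],[-0.05,0.01,0,0,0,0],[-0.06,0.0,0,0,0,0],[-0.06,0.0,0,0,0,0]]
```

```bash
M="python3 -m handwheel"
$M '[[0.4,0.04,0,0,0,0],[0.18,0.03,0,0,0,0],[-0.04,0,0,0,0,0],[-0.04,0,0,0,0,0],[-0.05,0.01,0,0,0,0],[-0.06,0,0,0,0,0],[-0.06,0,0,0,0,0]]' >/dev/null; python3 plan.py 8
```

```text
t17.38 match0.925 c_m-72.3 pred-73.3 est-72.3 v-12mm/s d42.7 s_m24.9 s25.4 x-131.1 r-29.6 F-5.6,1.7 z0.1195 bx0.2 grip50
end: d42.9 c-83.0 dref45.0 sref26.0 frac1.00
[[-0.08,0.03,0,0,0,0],[-0.07,-0.0,0,0,0,0],[-0.07,-0.0,0,0,0,0],[-0.07,-0.0,0,0,0,0],[-0.06,-0.0,0,0,0,0],[-0.07,-0.0,0,0,0,0],[-0.05,-0.0,0,0,0,0],[-0.06,0.0,0,0,0,0]]
```

```bash
M="python3 -m handwheel"
$M '[[-0.08,0.03,0,0,0,0],[-0.07,0,0,0,0,0],[-0.07,0,0,0,0,0],[-0.07,0,0,0,0,0],[-0.06,0,0,0,0,0],[-0.07,0,0,0,0,0],[-0.05,0,0,0,0,0],[-0.06,0,0,0,0,0]]' >/dev/null; python3 plan.py 5
```

```text
t18.10 match0.925 c_m-83.1 pred-83.0 est-83.1 v-14mm/s d42.8 s_m25.5 s25.7 x-130.6 r-40.2 F-5.6,1.5 z0.1194 bx0.0 grip50
end: d44.0 c-88.0 dref45.0 sref26.0 frac1.00
[[-0.07,0.02,0,0,0,0],[-0.04,0.0,0,0,0,0],[-0.03,0.0,0,0,0,0],[-0.03,0.01,0,0,0,0],[-0.02,0.0,0,0,0,0]]
```

Prediction and measurement now agree. After a short extra hold at blue I start the roll to yellow.

```bash
M="python3 -m handwheel"
$M '[[-0.07,0.02,0,0,0,0],[-0.04,0,0,0,0,0],[-0.03,0,0,0,0,0],[-0.03,0.01,0,0,0,0],[-0.02,0,0,0,0,0]]' >/dev/null; python3 plan.py 7 0 0.025 3.4
```

```text
t18.57 match0.922 c_m-86.8 pred-88.0 est-86.8 v-2mm/s d42.7 s_m26.5 s26.4 x-130.0 r-44.1 F-6.6,1.2 z0.1194 bx0.1 grip50
end: d37.5 c-86.0 dref36.6 sref25.8 frac0.19
[[0.02,-0.01,0,0,0,0],[-0.05,-0.02,0,0,0,0],[-0.06,-0.02,0,0,0,0],[-0.04,-0.01,0,0,0,0],[-0.04,-0.01,0,0,0,0],[-0.03,-0.01,0,0,0,0],[-0.02,-0.02,0,0,0,0]]
```

```bash
M="python3 -m handwheel"
$M '[[0.02,-0.01,0,0,0,0],[-0.05,-0.02,0,0,0,0],[-0.06,-0.02,0,0,0,0],[-0.04,-0.01,0,0,0,0],[-0.04,-0.01,0,0,0,0],[-0.03,-0.01,0,0,0,0],[-0.02,-0.02,0,0,0,0]]' >/dev/null; python3 plan.py 7
```

```text
t19.20 match0.914 c_m-86.4 pred-86.0 est-86.4 v4mm/s d37.9 s_m25.9 s25.8 x-131.9 r-48.6 F-5.6,1.0 z0.1194 bx0.2 grip50
end: d31.7 c-77.5 dref28.2 sref25.6 frac0.37
[[-0.05,-0.02,0,0,0,0],[0.01,-0.01,0,0,0,0],[0.01,-0.01,0,0,0,0],[0.03,-0.01,0,0,0,0],[0.04,-0.01,0,0,0,0],[0.05,-0.01,0,0,0,0],[0.05,-0.01,0,0,0,0]]
```

```bash
M="python3 -m handwheel"
$M '[[-0.05,-0.02,0,0,0,0],[0.01,-0.01,0,0,0,0],[0.01,-0.01,0,0,0,0],[0.03,-0.01,0,0,0,0],[0.04,-0.01,0,0,0,0],[0.05,-0.01,0,0,0,0],[0.05,-0.01,0,0,0,0]]' >/dev/null; python3 plan.py 7
```

```text
t19.83 match0.909 c_m-78.3 pred-77.5 est-78.3 v21mm/s d32.6 s_m25.3 s25.3 x-133.6 r-45.7 F-7.0,1.9 z0.1195 bx0.2 grip50
end: d25.2 c-59.7 dref19.9 sref25.4 frac0.56
[[0.04,-0.01,0,0,0,0],[0.07,-0.01,0,0,0,0],[0.08,-0.01,0,0,0,0],[0.09,-0.01,0,0,0,0],[0.09,-0.0,0,0,0,0],[0.09,-0.01,0,0,0,0],[0.1,-0.01,0,0,0,0]]
```

```bash
M="python3 -m handwheel"
$M '[[0.04,-0.01,0,0,0,0],[0.07,-0.01,0,0,0,0],[0.08,-0.01,0,0,0,0],[0.09,-0.01,0,0,0,0],[0.09,0,0,0,0,0],[0.09,-0.01,0,0,0,0],[0.1,-0.01,0,0,0,0]]' >/dev/null; python3 plan.py 7
```

```text
t20.47 match0.892 c_m-60.7 pred-59.7 est-60.7 v32mm/s d26.1 s_m25.7 s25.5 x-134.7 r-34.6 F-6.1,1.3 z0.1195 bx0.3 grip50
end: d16.7 c-38.7 dref11.5 sref25.3 frac0.75
[[0.07,-0.03,0,0,0,0],[0.1,-0.01,0,0,0,0],[0.09,-0.01,0,0,0,0],[0.09,-0.0,0,0,0,0],[0.1,-0.01,0,0,0,0],[0.09,-0.01,0,0,0,0],[0.09,-0.01,0,0,0,0]]
```

```bash
M="python3 -m handwheel"
$M '[[0.07,-0.03,0,0,0,0],[0.1,-0.01,0,0,0,0],[0.09,-0.01,0,0,0,0],[0.09,0,0,0,0,0],[0.1,-0.01,0,0,0,0],[0.09,-0.01,0,0,0,0],[0.09,-0.01,0,0,0,0]]' >/dev/null; python3 plan.py 7
```

```text
t21.10 match0.863 c_m-41.8 pred-38.7 est-41.8 v26mm/s d19.8 s_m24.9 s24.9 x-136.3 r-22.0 F-6.2,0.9 z0.1195 bx0.4 grip50
end: d7.7 c-23.7 dref3.1 sref25.1 frac0.93
[[-0.14,-0.02,0,0,0,0],[0.07,-0.0,0,0,0,0],[0.07,-0.01,0,0,0,0],[0.07,-0.0,0,0,0,0],[0.08,-0.01,0,0,0,0],[0.07,0.0,0,0,0,0],[0.08,-0.0,0,0,0,0]]
```

```bash
M="python3 -m handwheel"
$M '[[-0.14,-0.02,0,0,0,0],[0.07,0,0,0,0,0],[0.07,-0.01,0,0,0,0],[0.07,0,0,0,0,0],[0.08,-0.01,0,0,0,0],[0.07,0,0,0,0,0],[0.08,0,0,0,0,0]]' >/dev/null; python3 plan.py 6 0 0.025 0.3; cp st.json st2.json; python3 - <<'E'
import json,numpy as np
l=np.array(json.load(open('st.json'))['log']);F=-l[:,8];print('tan force',l[:,9].sum()/F.sum(),'tan d',(l[:,5]/.158).mean(),'F/s',F.sum()/l[:,2].sum())
E
sed -i "s/'st.json'))/'st2.json'))/;s/ro=0.,sc=1/ro=0.,sc=1/" fit.py; sed -e "s/c=0.;v=0.;out=\[0\]/c=cm[0];v=-.012;out=[cm[0]]/" fit.py > fit2.py; python3 fit2.py 2>/dev/null| head -3
```

```text
t21.73 match0.843 c_m-27.6 pred-23.7 est-27.6 v20mm/s d11.5 s_m25.1 s25.0 x-137.0 r-16.1 F-5.4,-0.2 z0.1195 bx0.5 grip50
end: d4.1 c-14.5 dref0.0 sref25.0 frac1.00
[[-0.2,-0.02,0,0,0,0],[0.07,0.0,0,0,0,0],[0.07,-0.0,0,0,0,0],[0.12,0.0,0,0,0,0],[0.11,0.0,0,0,0,0],[0.12,0.0,0,0,0,0]]
tan force 0.1886786513969951 tan d 0.20285597096723118 F/s 234.02896729307335
M {'M': np.float64(5.363484070695323), 'ro': 0.0, 'sc': 1.0} 1.47 [ 0.  -0.1 -1.4 -2.3 -2.1 -1.9 -1.1  1. ]
M,ro {'M': np.float64(7.049913226072758), 'ro': np.float64(-0.00048320245753792976), 'sc': 1.0} 1.12 [ 0.   0.9  0.2 -0.5 -0.9 -2.  -1.6  1.3]
M,ro,sc {'M': np.float64(5.415020813267507), 'ro': np.float64(-9.337437411305964e-06), 'sc': np.float64(0.983185240625646)} 0.89 [ 1.2  1.3  0.1 -0.8 -0.8 -1.  -0.7  0.6]
```

```bash
M="python3 -m handwheel"
$M '[[-0.2,-0.02,0,0,0,0],[0.07,0,0,0,0,0],[0.07,0,0,0,0,0],[0.12,0,0,0,0,0],[0.11,0,0,0,0,0],[0.12,0,0,0,0,0]]' >/dev/null; python3 plan.py 6
```

```text
t22.28 match0.830 c_m-14.7 pred-14.4 est-14.7 v26mm/s d4.2 s_m24.6 s24.8 x-137.4 r-10.5 F-6.6,0.6 z0.1195 bx0.3 grip50
end: d2.5 c-2.0 dref0.0 sref25.0 frac1.00
[[0.16,0.01,0,0,0,0],[0.1,-0.0,0,0,0,0],[0.08,-0.0,0,0,0,0],[0.08,-0.0,0,0,0,0],[0.07,-0.0,0,0,0,0],[0.06,-0.0,0,0,0,0]]
```

```bash
M="python3 -m handwheel"
$M '[[0.16,0.01,0,0,0,0],[0.1,0,0,0,0,0],[0.08,0,0,0,0,0],[0.08,0,0,0,0,0],[0.07,0,0,0,0,0],[0.06,0,0,0,0,0]]' >/dev/null; sed -i "s/^img=cam('scene')\['image'\]/img=cam('scene')['image'];cv2.imwrite('pics\/last.png',img[:,:,::-1])/" plan.py; python3 plan.py 6; python3 -c "
import cv2;a=cv2.imread('pics/last.png')[170:400,200:440];cv2.imwrite('pics/y1.png',cv2.resize(a,(624,598),interpolation=3))"
```

```text
t22.83 match0.826 c_m-2.2 pred-2.0 est-2.2 v17mm/s d2.8 s_m24.7 s24.9 x-137.2 r0.6 F-6.5,0.6 z0.1195 bx0.1 grip50
end: d0.4 c2.8 dref0.0 sref25.0 frac1.00
[[0.06,0.01,0,0,0,0],[0.03,-0.01,0,0,0,0],[0.02,0.0,0,0,0,0],[0.01,0.0,0,0,0,0],[0.01,0.0,0,0,0,0],[-0.0,0.0,0,0,0,0]]
```

View pics/y1.png

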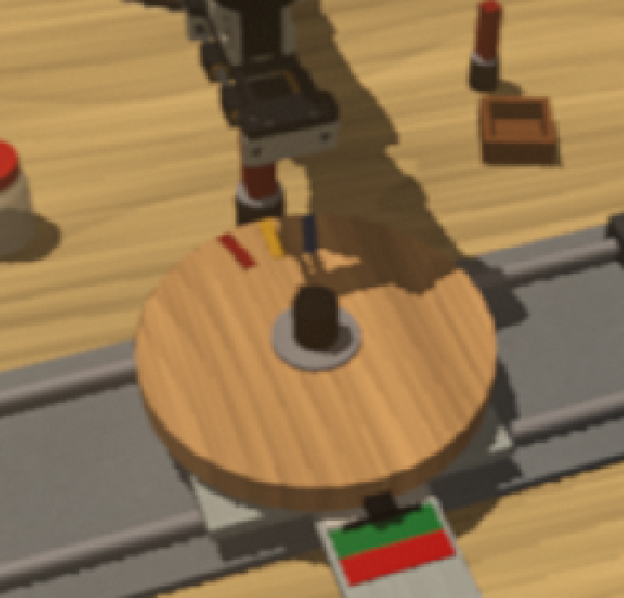

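The wheel (px ≈ 262,210) sits in line with the yellow mark and the pointer is in the green. I'll keep holding there.

```bash
M="python3 -m handwheel"
$M '[[0.06,0.01,0,0,0,0],[0.03,-0.01,0,0,0,0],[0.02,0,0,0,0,0],[0.01,0,0,0,0,0],[0.01,0,0,0,0,0],[0,0,0,0,0,0]]' >/dev/null; python3 plan.py 6
```

```text
t23.38 match0.825 c_m0.2 pred2.9 est0.2 v-7mm/s d2.9 s_m24.6 s24.8 x-137.2 r3.1 F-6.4,0.1 z0.1195 bx0.0 grip50
end: d0.1 c-1.5 dref0.0 sref25.0 frac1.00
[[-0.23,0.01,0,0,0,0],[-0.01,0.0,0,0,0,0],[-0.0,0.0,0,0,0,0],[0.0,0.0,0,0,0,0],[0.01,0.0,0,0,0,0],[-0.0,0.0,0,0,0,0]]
```

```bash
M="python3 -m handwheel"
$M '[[-0.23,0.01,0,0,0,0],[-0.01,0,0,0,0,0],[0,0,0,0,0,0],[0,0,0,0,0,0],[0.01,0,0,0,0,0],[0,0,0,0,0,0]]' >/dev/null; python3 plan.py 7
```

```text
t23.93 match0.823 c_m0.6 pred-1.5 est0.6 v7mm/s d-2.2 s_m24.0 s24.5 x-137.0 r-1.6 F-6.5,0.6 z0.1195 bx-0.4 grip50
end: d0.1 c2.2 dref0.0 sref25.0 frac1.00
[[0.19,0.02,0,0,0,0],[0.01,0.0,0,0,0,0],[-0.0,0.0,0,0,0,0],[-0.01,0.0,0,0,0,0],[-0.0,0.0,0,0,0,0],[-0.0,0.0,0,0,0,0],[-0.0,0.0,0,0,0,0]]
```

```bash
M="python3 -m handwheel"
$M '[[0.19,0.02,0,0,0,0],[0.01,0,0,0,0,0],[0,0,0,0,0,0],[-0.01,0,0,0,0,0],[0,0,0,0,0,0],[0,0,0,0,0,0],[0,0,0,0,0,0]]' >/dev/null; python3 plan.py 7
```

```text
t24.57 match0.825 c_m-0.6 pred2.2 est-0.6 v-8mm/s d2.8 s_m25.1 s25.0 x-136.7 r2.2 F-5.6,0.1 z0.1195 bx-0.3 grip50
end: d0.1 c-2.6 dref0.0 sref25.0 frac1.00
[[-0.25,-0.0,0,0,0,0],[-0.0,-0.0,0,0,0,0],[-0.01,-0.0,0,0,0,0],[0.01,-0.0,0,0,0,0],[0.01,-0.0,0,0,0,0],[-0.0,-0.0,0,0,0,0],[-0.0,-0.0,0,0,0,0]]
```

```bash
M="python3 -m handwheel"
$M '[[-0.18,0,0,0,0,0],[0,0,0,0,0,0],[0,0,0,0,0,0],[0,0,0,0,0,0],[0,0,0,0,0,0],[0,0,0,0,0,0],[0,0,0,0,0,0]]' >/dev/null; python3 plan.py 7
```

```text
t25.20 match0.821 c_m-0.6 pred-2.7 est-0.6 v6mm/s d-0.8 s_m25.0 s25.0 x-136.7 r-1.4 F-5.7,0.2 z0.1195 bx-0.3 grip50
end: d-0.0 c0.8 dref0.0 sref25.0 frac1.00
[[0.11,-0.0,0,0,0,0],[0.01,-0.0,0,0,0,0],[0.0,-0.0,0,0,0,0],[-0.01,-0.0,0,0,0,0],[0.0,-0.0,0,0,0,0],[0.0,-0.0,0,0,0,0],[0.0,-0.0,0,0,0,0]]
```

```bash
M="python3 -m handwheel"
$M '[[0.05,0,0,0,0,0],[0,0,0,0,0,0],[0,0,0,0,0,0],[0,0,0,0,0,0],[0,0,0,0,0,0],[0,0,0,0,0,0],[0,0,0,0,0,0]]' >/dev/null; python3 plan.py 7
```

```text
t25.83 match0.824 c_m-0.6 pred0.9 est-0.6 v-4mm/s d0.3 s_m25.0 s25.0 x-136.7 r-0.3 F-6.6,0.7 z0.1195 bx-0.3 grip50
end: d0.1 c-1.2 dref0.0 sref25.0 frac1.00
[[-0.06,-0.0,0,0,0,0],[0.01,-0.0,0,0,0,0],[0.01,-0.0,0,0,0,0],[-0.0,-0.0,0,0,0,0],[-0.0,-0.0,0,0,0,0],[-0.0,-0.0,0,0,0,0],[-0.0,-0.0,0,0,0,0]]
```

```bash
M="python3 -m handwheel"
$M '[[0,0,0,0,0,0],[0,0,0,0,0,0],[0,0,0,0,0,0],[0,0,0,0,0,0],[0,0,0,0,0,0],[0,0,0,0,0,0],[0,0,0,0,0,0],[0,0,0,0,0,0]]' >/dev/null; $M '[[0,0,0,0,0,0],[0,0,0,0,0,0],[0,0,0,0,0,0]]' >/dev/null
python3 - <<'E'
import json
S=json.load(open('st.json'));S.update(rows=[],v=0.,P=[[1e-6,0],[0,1e-6]]);json.dump(S,open('st.json','w'))
E
python3 plan.py 6 -0.043 0.025 3.4
```

```text
t26.80 match0.824 c_m-0.6 pred-0.6 est-0.6 v-0mm/s d0.3 s_m25.1 s25.0 x-136.7 r-0.3 F-6.3,-0.3 z0.1195 bx-0.3 grip50
end: d-6.3 c0.1 dref-7.0 sref25.0 frac0.16
[[-0.1,-0.0,0,0,0,0],[-0.05,-0.0,0,0,0,0],[-0.04,-0.0,0,0,0,0],[-0.04,0.0,0,0,0,0],[-0.04,0.0,0,0,0,0],[-0.02,0.0,0,0,0,0]]
```

```bash
M="python3 -m handwheel"
$M '[[-0.1,0,0,0,0,0],[-0.05,0,0,0,0,0],[-0.04,0,0,0,0,0],[-0.04,0,0,0,0,0],[-0.04,0,0,0,0,0],[-0.02,0,0,0,0,0]]' >/dev/null; python3 plan.py 6
```

```text
t27.35 match0.820 c_m-0.6 pred0.2 est-0.6 v2mm/s d-5.8 s_m23.7 s24.3 x-136.7 r-6.4 F-5.9,-1.1 z0.1195 bx-0.9 grip50
end: d-11.2 c4.9 dref-13.9 sref25.0 frac0.32
[[-0.08,0.04,0,0,0,0],[-0.0,0.0,0,0,0,0],[0.0,0.0,0,0,0,0],[0.02,0.0,0,0,0,0],[0.03,0.01,0,0,0,0],[0.03,-0.0,0,0,0,0]]
```

```bash
M="python3 -m handwheel"
$M '[[-0.08,0.04,0,0,0,0],[0,0,0,0,0,0],[0,0,0,0,0,0],[0.02,0,0,0,0,0],[0.03,0.01,0,0,0,0],[0.03,0,0,0,0,0]]' >/dev/null; python3 plan.py 6
```

```text
t27.90 match0.817 c_m1.5 pred4.8 est1.5 v6mm/s d-7.7 s_m25.0 s25.1 x-135.7 r-6.3 F-5.8,0.5 z0.1195 bx-1.1 grip50
end: d-16.5 c11.2 dref-20.9 sref25.0 frac0.49
[[-0.26,0.02,0,0,0,0],[0.03,-0.0,0,0,0,0],[0.05,-0.0,0,0,0,0],[0.07,0.0,0,0,0,0],[0.07,0.0,0,0,0,0],[0.09,0.01,0,0,0,0]]
```

```bash
M="python3 -m handwheel"
$M '[[-0.26,0.02,0,0,0,0],[0.03,0,0,0,0,0],[0.05,0,0,0,0,0],[0.07,0,0,0,0,0],[0.07,0,0,0,0,0],[0.09,0.01,0,0,0,0]]' >/dev/null; python3 plan.py 6
```

```text
t28.45 match0.807 c_m11.1 pred11.2 est11.1 v29mm/s d-16.5 s_m24.3 s24.6 x-135.1 r-5.4 F-6.5,-1.4 z0.1195 bx-1.4 grip50
end: d-22.0 c30.5 dref-27.8 sref25.0 frac0.65
[[0.15,0.02,0,0,0,0],[0.1,0.01,0,0,0,0],[0.11,0.0,0,0,0,0],[0.11,0.01,0,0,0,0],[0.12,0.01,0,0,0,0],[0.11,0.0,0,0,0,0]]
```

```bash
M="python3 -m handwheel"
$M '[[0.15,0.02,0,0,0,0],[0.1,0.01,0,0,0,0],[0.11,0,0,0,0,0],[0.11,0.01,0,0,0,0],[0.12,0.01,0,0,0,0],[0.11,0,0,0,0,0]]' >/dev/null; python3 plan.py 6
```

```text
t29.00 match0.785 c_m29.3 pred30.5 est29.3 v34mm/s d-20.5 s_m25.4 s25.3 x-134.1 r8.7 F-6.3,-0.4 z0.1195 bx-1.3 grip50
end: d-29.5 c48.6 dref-34.8 sref25.0 frac0.81
[[0.04,0.01,0,0,0,0],[0.1,0.01,0,0,0,0],[0.1,0.01,0,0,0,0],[0.09,0.01,0,0,0,0],[0.1,0.01,0,0,0,0],[0.09,0.01,0,0,0,0]]
```

```bash
M="python3 -m handwheel"
$M '[[0.04,0.01,0,0,0,0],[0.1,0.01,0,0,0,0],[0.1,0.01,0,0,0,0],[0.09,0.01,0,0,0,0],[0.1,0.01,0,0,0,0],[0.09,0.01,0,0,0,0]]' >/dev/null; python3 plan.py 6
```

```text
t29.55 match0.765 c_m44.0 pred48.6 est44.0 v19mm/s d-25.0 s_m26.3 s26.1 x-132.9 r19.0 F-6.6,-1.0 z0.1196 bx-1.1 grip50
end: d-37.4 c57.2 dref-41.7 sref25.0 frac0.97
[[-0.29,0.02,0,0,0,0],[0.05,0.01,0,0,0,0],[0.06,0.01,0,0,0,0],[0.07,0.01,0,0,0,0],[0.07,0.01,0,0,0,0],[0.08,0.01,0,0,0,0]]
```

```bash
M="python3 -m handwheel"
$M '[[-0.25,0.02,0,0,0,0],[0.05,0.01,0,0,0,0],[0.06,0.01,0,0,0,0],[0.07,0.01,0,0,0,0],[0.07,0.01,0,0,0,0],[0.08,0.01,0,0,0,0]]' >/dev/null; python3 plan.py 6; python3 -c "
import cv2;a=cv2.imread('pics/last.png')[180:400,220:460];cv2.imwrite('pics/r1.png',cv2.resize(a,(624,572),interpolation=3))"
```

```text
t30.10 match0.713 c_m55.1 pred57.1 est55.2 v23mm/s d-34.8 s_m25.8 s25.7 x-131.5 r20.4 F-6.3,-1.3 z0.1195 bx-1.0 grip50
end: d-39.0 c69.8 dref-43.0 sref25.0 frac1.00
[[-0.06,0.02,0,0,0,0],[0.12,-0.01,0,0,0,0],[0.12,0.0,0,0,0,0],[0.12,0.0,0,0,0,0],[0.11,0.0,0,0,0,0],[0.11,0.0,0,0,0,0]]
```

View pics/r1.png

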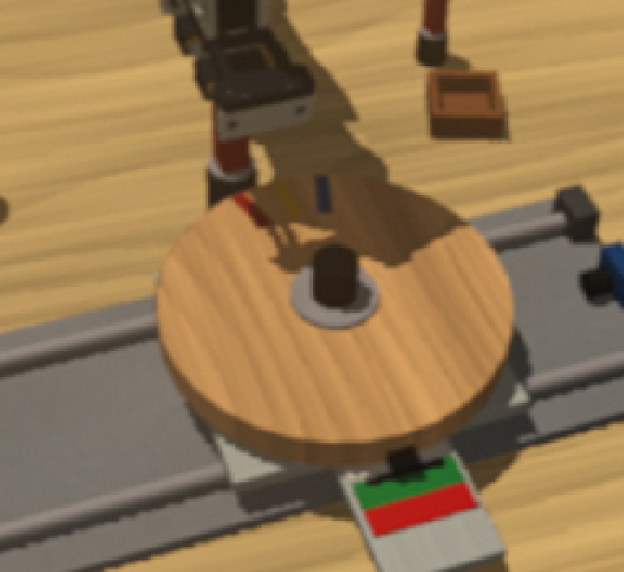

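The wheel (px ≈ 230,185) is close to the red mark (≈ 250,207) and the pointer is in the green.

```bash
M="python3 -m handwheel"
$M '[[-0.06,0.02,0,0,0,0],[0.12,-0.01,0,0,0,0],[0.12,0,0,0,0,0],[0.12,0,0,0,0,0],[0.11,0,0,0,0,0],[0.11,0,0,0,0,0]]' >/dev/null; python3 plan.py 6
```

```text
t30.65 match0.694 c_m69.5 pred69.8 est69.5 v26mm/s d-38.6 s_m25.0 s25.1 x-131.3 r30.9 F-7.4,-2.1 z0.1196 bx-1.0 grip50
end: d-40.8 c81.1 dref-43.0 sref25.0 frac1.00
[[0.13,0.01,0,0,0,0],[0.09,-0.0,0,0,0,0],[0.08,0.0,0,0,0,0],[0.06,0.01,0,0,0,0],[0.06,0.0,0,0,0,0],[0.05,0.01,0,0,0,0]]
```

```bash
M="python3 -m handwheel"
$M '[[0.13,0.01,0,0,0,0],[0.09,0,0,0,0,0],[0.08,0,0,0,0,0],[0.06,0.01,0,0,0,0],[0.06,0,0,0,0,0],[0.05,0.01,0,0,0,0]]' >/dev/null; python3 plan.py 6
```

```text
t31.20 match0.688 c_m79.6 pred81.1 est79.6 v10mm/s d-39.4 s_m25.6 s25.5 x-130.7 r40.2 F-6.3,-1.1 z0.1195 bx-0.9 grip50
end: d-43.0 c81.9 dref-43.0 sref25.0 frac1.00
[[-0.08,0.01,0,0,0,0],[0.02,0.0,0,0,0,0],[0.0,0.01,0,0,0,0],[0.01,-0.0,0,0,0,0],[-0.01,0.0,0,0,0,0],[-0.0,0.0,0,0,0,0]]
```

```bash
M="python3 -m handwheel"
$M '[[-0.08,0.01,0,0,0,0],[0.02,0,0,0,0,0],[0,0.01,0,0,0,0],[0.01,0,0,0,0,0],[-0.01,0,0,0,0,0],[0,0,0,0,0,0]]' >/dev/null; python3 plan.py 6
```

```text
t31.75 match0.679 c_m80.5 pred82.0 est80.5 v-5mm/s d-41.6 s_m25.1 s25.2 x-130.2 r38.9 F-7.0,-1.7 z0.1196 bx-1.1 grip50
end: d-43.1 c79.8 dref-43.0 sref25.0 frac1.00
[[-0.12,0.01,0,0,0,0],[0.01,-0.0,0,0,0,0],[0.0,-0.0,0,0,0,0],[0.0,-0.0,0,0,0,0],[0.0,-0.0,0,0,0,0],[0.0,-0.0,0,0,0,0]]
```

```bash
M="python3 -m handwheel"
$M '[[0,0,0,0,0,0],[0,0,0,0,0,0],[0,0,0,0,0,0],[0,0,0,0,0,0],[0,0,0,0,0,0],[0,0,0,0,0,0]]' >/dev/null; python3 plan.py 6
```

```text
t32.30 match0.679 c_m80.5 pred79.7 est80.5 v2mm/s d-41.6 s_m25.1 s25.1 x-130.3 r38.9 F-6.1,-1.0 z0.1196 bx-1.2 grip50
end: d-42.9 c80.6 dref-43.0 sref25.0 frac1.00
[[-0.06,0.01,0,0,0,0],[-0.0,0.0,0,0,0,0],[-0.0,0.0,0,0,0,0],[-0.0,0.0,0,0,0,0],[-0.0,0.0,0,0,0,0],[-0.0,0.0,0,0,0,0]]
```

The carriage is at rest. I'll hold still for two seconds and more, then check.

```bash
M="python3 -m handwheel"
$M '[[0,0,0,0,0,0],[0,0,0,0,0,0],[0,0,0,0,0,0],[0,0,0,0,0,0],[0,0,0,0,0,0],[0,0,0,0,0,0],[0,0,0,0,0,0],[0,0,0,0,0,0]]' >/dev/null; python3 plan.py 8
```

```text
t33.02 match0.679 c_m80.5 pred80.6 est80.5 v-0mm/s d-41.6 s_m25.1 s25.1 x-130.2 r38.9 F-5.7,-0.9 z0.1196 bx-1.2 grip50
end: d-43.0 c80.5 dref-43.0 sref25.0 frac1.00
[[-0.07,0.01,0,0,0,0],[-0.0,0.0,0,0,0,0],[-0.0,0.0,0,0,0,0],[-0.0,0.0,0,0,0,0],[-0.0,0.0,0,0,0,0],[-0.0,0.0,0,0,0,0],[-0.0,0.0,0,0,0,0],[-0.0,0.0,0,0,0,0]]
```

```bash
M="python3 -m handwheel"
$M '[[0,0,0,0,0,0],[0,0,0,0,0,0],[0,0,0,0,0,0],[0,0,0,0,0,0],[0,0,0,0,0,0],[0,0,0,0,0,0],[0,0,0,0,0,0],[0,0,0,0,0,0]]' >/dev/null; python3 plan.py 8
```

```text
t33.73 match0.679 c_m80.5 pred80.5 est80.5 v0mm/s d-41.6 s_m25.1 s25.1 x-130.2 r38.9 F-6.3,-1.7 z0.1196 bx-1.3 grip50
end: d-43.0 c80.5 dref-43.0 sref25.0 frac1.00
[[-0.07,0.02,0,0,0,0],[-0.0,-0.0,0,0,0,0],[-0.0,-0.0,0,0,0,0],[-0.0,-0.0,0,0,0,0],[-0.0,-0.0,0,0,0,0],[-0.0,-0.0,0,0,0,0],[-0.0,-0.0,0,0,0,0],[-0.0,-0.0,0,0,0,0]]
```

```bash
M="python3 -m handwheel"
$M '[[0,0,0,0,0,0],[0,0,0,0,0,0],[0,0,0,0,0,0],[0,0,0,0,0,0],[0,0,0,0,0,0],[0,0,0,0,0,0],[0,0,0,0,0,0],[0,0,0,0,0,0]]' >/dev/null; python3 plan.py 8; python3 -c "
import cv2;a=cv2.imread('pics/last.png')[180:400,220:460];cv2.imwrite('pics/r2.png',cv2.resize(a,(624,572),interpolation=3))"
```

```text
t34.45 match0.679 c_m80.5 pred80.5 est80.5 v-0mm/s d-41.6 s_m25.1 s25.1 x-130.2 r38.9 F-5.7,-2.4 z0.1195 bx-1.3 grip50
end: d-43.0 c80.5 dref-43.0 sref25.0 frac1.00
[[-0.07,0.02,0,0,0,0],[-0.0,-0.0,0,0,0,0],[-0.0,-0.0,0,0,0,0],[-0.0,-0.0,0,0,0,0],[-0.0,-0.0,0,0,0,0],[-0.0,-0.0,0,0,0,0],[-0.0,-0.0,0,0,0,0],[-0.0,-0.0,0,0,0,0]]
```

View pics/r2.png

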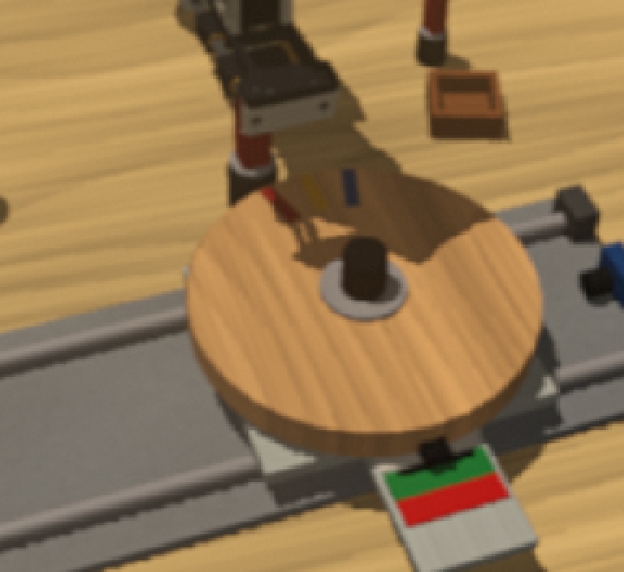

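The wheel (px ≈ 252,180) is pressed at the red mark (≈ 280,205), the pointer is in the green, and nothing has moved for more than 2 s. I'm handing it in.

```bash
python3 -c "
from cell import sign_off; print(sign_off())"
```

```text
the job is handed in; nothing more can be done
None
```

The job is handed in: the roller was pressed at blue, rolled to yellow and held there over 4 s, then rolled to red, where it ended at rest for over 2 s, upright and pressed at about 6.3 N (green), with the carriage about 80 mm from home, well inside its ±160 mm stops.

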